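# Clamp a wax blank in the ratchet vice, two clicks past the bite

### The arm

A 6-joint arm with a two-finger parallel gripper is mounted at the origin on the work surface; the furniture and walls round the work are solid. World frame = base frame: x ahead of the robot, y to its left, z up, the work surface at z = 0. Lengths are in m, angles in degrees, forces in N, time in s.
With the tool pointing down it reaches from about 0.225 to 0.875 m from the base axis. Payload 3.4 kg.
Tool frame: the origin (TCP) lies midway between the tips of the shut fingers; the grasp point (between the pads) lies 19 mm behind it; z points along the fingers, y is the line along which they close (so a half turn about z gives the same grasp; the last joint's range is limited). The gripper opens to 85 mm and grips with 20 to 120 N. Pads are 22 mm wide; open, the fingers measure 114 mm over their backs; the gripper's body (76 mm by 85 mm) begins 54 mm behind the grasp point. The pads swing forward as they close: fully open they stand 13 mm farther back than shut.
Start: joints at [-6.933, 15.808, 86.224, -0, 77.962, -6.933], TCP at [0.575, -0, 0.231] pointing down, gripper open.
Joint ranges: [-165.64, 165.64], [-43.16, 119.46], [12.63, 154.43], [-67.54, 247.53], [6.08, 155.33], [-154.97, 154.97]. Speed limits (degrees/s): [147.25, 147.25, 180, 180, 180, 180].

### API

Orientations are given as [roll, pitch, yaw] about the fixed x, y, z axes, in that order (R = Rz(yaw) Ry(pitch) Rx(roll)).
In Python, from cell import * gives the robot as it stands.
- The arm moves only by the shell command python3 -m inch 'ROWS' [FORCE]. ROWS is JSON, a list of rows, each an object with "delta_rot": the turn, a rotation vector about the tool's x, y, z in degrees, a list of three; "linear": the shift along the tool's x, y, z in cm, a list of three; "claw": the finger opening in cm, from 0 to 8.54. In form: [{"delta_rot": [wx, wy, wz], "linear": [x, y, z], "claw": claw}, ...]. A call has 1 to 12 rows; each row is the pose to reach, as a shift and turn from the pose commanded when the call began, along the tool's axes at that moment; what a row does not reach only later rows make up. A row lasts 1/8 s, in which the tool goes at most 62.5 mm and 10.7 degrees, less where a joint would pass 70% of its speed; a pose out of reach is approached as far as the arm can. A call with a gripper value outside its range is refused whole. The fingers move at their own pace and stop on an object; FORCE is the grip in N (left out, the last holds). Time passes only in rows, so rows that repeat a pose let the fingers close. It gives the time, the measured TCP pose, the force, the opening and the grip force at its end, in the units of the state.
- get_state(): the state, without advancing time (a new reading comes with each control period).
- grab_frame(name): name is "scene" or "side" or "wrist"; returns (picture, depth): 420x560x3 uint8, red, green, blue; 420x560 float32, m along the optical axis (not along the pixel's ray), 0 where there is no reading.
- calibration(name): a dict with "mtx" (3x3 intrinsics, pixels), "position" and "orientation" of the camera in the world. Camera axes: x right, y up, looking along -z (the intrinsics and any distortion apply to the point x, -y, -z); pixel columns grow to the right and rows downward; lengths in m; the calibration is good to about 2 mm. The wrist camera is an equidistant fisheye: a pixel r from the principal point sees the ray r / f radians off the axis. A picture is of the moment at which its call begins: read the wrist's pose just before it. calibration takes no time and is no camera call; for the wrist camera it gives the pose at the moment of the call.
- sign_off(): hands the job in; it is judged then, once.
Trained networks look in the newest picture that a camera, given by its name, has taken for a name from the list of things; names that differ only in an ending like _2 or _b are one class to them, and where a whole thing is asked for, a point or a joint stands for the part that bears it (a point fixed in the world has none). Each returns a list of dicts, best first, with "score" (0 to 1); they miss things now and then, are a little off and sometimes report something else, mostly with a low value. They report only what shows in the picture. A call takes as long as a camera call. They do not tell look-alikes from the thing itself.
- look_for(name, camera): "extent" ([left, top, width, height] in pixels, round what is visible of it).
- outline_of(name, camera): "mask" (420x560 bool, what is visible of it) and "extent" ([left, top, width, height] in pixels, round what is visible of it).
The state is a dict: "t": time; "joints": joint angles; "joint_velocities": joint speeds; "joint_efforts": joint torques, N m; "tcp_pos": TCP position; "tool_rot": TCP orientation; "contact_force": force on the tool from outside, world axes, zero at the start; "moment": the same for the moment, N m; "width": finger opening in m; "grasp_force": force on a finger pad.
Only numpy, scipy, OpenCV 4.12 (cv2) and the standard library are available. Lean on these libraries where they do the work, as an engineer would, in place of code of your own. Each camera call takes 0.05 s, during which the arm holds its last target. There are 200 camera calls.

### The job

Clamp the near block of wax, the one to the right in front of the ratchet vice, in the vice so that it can be carved: lay it flat on the vice's bed, lengthways between the tailstock and the jaw pad, and let go of it. Then wind the wing knob clockwise: the pad comes up loosely at first, but once its springs bite the knob turns harder and harder. Let the pawl click over two teeth after the springs begin to bite - with fewer the block slips, with more the wax is crushed - and let go with the pawl holding. Leave the other things on the table where they stand.

Things in the scene. Friction and masses are not known exactly. Their poses are not given: they have to be found in the camera images.
- wax_block: Yellow block of beeswax, 32 x 60 x 14 mm, 30 g, lying loose on the table near the robot, to its right (another, at the far right edge, is not for this job). Origin at the centre of its underside, its y axis along the 60 mm, z up. Pick it across the 32 mm.
- vice: Small grey ratchet vice held fast to the table. Origin on the table under the bed; x from knob to tailstock, z up. Bed: steel rail 26 mm wide (y -13 to 13), x -39 to 45 mm, top at z = 26; the block overhangs it 3 mm a side. Beside the bed nothing is higher than 26 mm; pad and tailstock tops at 38, ratchet wheel 37, pawl post 43. Base x -155 to 85, y -57 to 44. Ratchet wheel (radius 27) and pawl lie under the knob.
- knob: Black wing knob standing on the ratchet wheel at vice x = -110, y = 0. Origin on its upright axis at half height of the wing (z = 60 mm). Wing 46 mm along its own x, 12 mm thick (y), 32 mm high (z 44 to 76). Clockwise seen from above closes the jaw, 3 mm a tooth. 12 teeth: the pawl catches each time the wing stands at a multiple of 30 degrees to the vice's x (within 1.5); at the start it is at 0. It cannot turn back.
- jaw_pad: Steel pad, 52 mm wide, z 28 to 38 mm, that pushes the block toward the tailstock. Origin at the middle of its face, x toward the tailstock. It hangs loose on two sprung pins with up to 5 mm of lost motion, so its place does not tell when the springs bite. It never bites before the second click. From there each tooth adds about 19 N on the block and 0.11 to 0.13 N m on the knob. The pawl riding up each tooth adds up to 0.12 N m, gone after the click.
- tailstock: Fixed end of the vice (its place in the slot differs from day to day): grey block with a steel face 50 mm wide, z 28 to 38 mm. Origin at the middle of its face, which looks back at the pad. At the start pad and tailstock stand 64 to 78 mm apart.
- jar_water: Bystander: glass jar, 66 mm wide, 112 mm high, origin at the centre of its underside.
- sanding_block: Bystander: brown cork sanding block, 44 x 70 x 26 mm, origin at the centre of its underside.
- masking_tape: Bystander: roll of masking tape lying flat, 103 mm wide, 25 mm high, origin at the centre of its underside.
- pot_7: Bystander: paint pot with a screw lid, 56 mm wide, 55 mm high, origin at the centre of its underside.
Things that resemble listed ones, but are neither listed nor needed, are in the scene too. What is shaped like the wax_block but brown or green is not meant.

How it is judged (in metres and radians):
On the way, in this order (a step that is already met when the one before it is completed fails the run):
1. the wax block lies flat on the bed, lengthways between pad and tailstock, released and not yet squeezed (z of wax_block in the frame of vice between 0.023 and 0.029 m and y of wax_block in the frame of vice between -0.01 and 0.01 m and x of wax_block in the frame of vice between -0.016 and 0.014 m and angle between wax_block's own z axis and vertical below 0.12 rad and angle between the y axis of wax_block and the x axis of vice, either way round below 0.14 rad and contact force between wax_block and the fingers below 0.1 N and contact force between wax_block and jaw_pad below 5 N), for 0.2 s.
2. the pad is wound onto the block with the knob: it presses with more than 5 N while the fingers are on the knob (z of wax_block in the frame of vice between 0.023 and 0.029 m and y of wax_block in the frame of vice between -0.01 and 0.01 m and x of wax_block in the frame of vice between -0.016 and 0.014 m and angle between wax_block's own z axis and vertical below 0.12 rad and angle between the y axis of wax_block and the x axis of vice, either way round below 0.14 rad and contact force between wax_block and jaw_pad above 5 N and contact force between the fingers and knob above 0.5 N), for 0.1 s.
At the end, for the whole second after the job is handed in: The block lies flat and lengthways on the bed (10 mm across, 8 degrees), at rest, the knob released and still, and the pad presses it with 14 to 42 N: the force of the second tooth after the springs bite, give or take a quarter tooth (z of wax_block in the frame of vice between 0.023 and 0.029 m and y of wax_block in the frame of vice between -0.01 and 0.01 m and x of wax_block in the frame of vice between -0.016 and 0.014 m and angle between wax_block's own z axis and vertical below 0.12 rad and angle between the y axis of wax_block and the x axis of vice, either way round below 0.14 rad and contact force between wax_block and jaw_pad between 14 and 42 N and linear speed of wax_block below 0.01 m/s and angular speed of knob below 0.05 rad/s); the robot touches nothing.
It fails at once if the wax is crushed: the pad presses it with more than 50 N (contact force between wax_block and jaw_pad above 50 N).
It fails at once if jar_water is pushed more than 30 mm (distance of jar_water from where it was at the start of the episode above 0.03 m).
It fails at once if sanding_block is pushed more than 30 mm (distance of sanding_block from where it was at the start of the episode above 0.03 m).
It fails at once if masking_tape is pushed more than 30 mm (distance of masking_tape from where it was at the start of the episode above 0.03 m).
It fails at once if pot_7 is pushed more than 30 mm (distance of pot_7 from where it was at the start of the episode above 0.03 m).
It also fails if it takes over 72 s, if anything falls off the work surface, if the arm or the gripper's body presses on something with over 40 N, if the wrist force passes 120 N, or if a joint passes its speed limit or range.

## Working session

There is one attempt and no reset: what is moved stays moved. The work goes in short steps, Python scripts to look and compute and a shell command to move; the robot and the scene stay as the last step left them, time stands still between calls to the robot, and variables do not carry over. Pictures are saved under pics/ and viewed, at most 10 in all, crops included, and the job is handed in when it is done.

```bash
mkdir -p pics
cat > h.py <<'E'
from cell import *
import numpy as np, cv2
from scipy.spatial.transform import Rotation as R
def cam(n):
    c=calibration(n); return c
def save(n,f):
    p,d=grab_frame(n); cv2.imwrite('pics/'+f,p[:,:,::-1]); np.savez('pics/'+f+'.npz',p=p,d=d); return p,d
E
python3 - <<'E'
from h import *
s=get_state();print({k:np.round(v,3).tolist() for k,v in s.items()})
for n in("scene","side","wrist"):
    print(n,calibration(n))
    save(n,n+'0.png')
a=cv2.imread('pics/scene0.png');b=cv2.imread('pics/side0.png')
E
```

```text
{'t': 0.0, 'joints': [-6.931, 15.847, 86.296, -0.001, 77.964, -6.932], 'joint_velocities': [-0.083, -0.106, -0.037, 0.038, -0.058, 0.031], 'joint_efforts': [0.001, -41.677, -24.581, -0.0, 0.011, 0.0], 'tcp_pos': [0.574, 0.0, 0.23], 'tool_rot': [-179.893, -0.012, 90.001], 'contact_force': [-0.104, 0.077, 0.126], 'moment': [-0.028, -0.014, 0.006], 'grasp_force': 0.0, 'width': 0.085}
scene {'mtx': array([[416.91969821,   0.        , 281.17323149],
       [  0.        , 416.91969821, 211.72154573],
       [  0.        ,   0.        ,   1.        ]]), 'position': array([-0.01305397, -0.67116675,  0.6293735 ]), 'orientation': array([ 55.70984508,   1.32311258, -43.40405345])}
side {'mtx': array([[505.16897395,   0.        , 276.59895099],
       [  0.        , 505.16897395, 203.18944813],
       [  0.        ,   0.        ,   1.        ]]), 'position': array([-0.17033228,  1.0982684 ,  0.90582258]), 'orientation': array([  57.70360735,    1.32285968, -148.4816775 ])}
wrist {'mtx': array([[325.1922621 ,   0.        , 277.20270357],
       [  0.        , 325.1922621 , 216.32067038],
       [  0.        ,   0.        ,   1.        ]]), 'position': array([0.57571012, 0.08244479, 0.37351033]), 'orientation': array([-18.77829907,   0.06860242,  -0.0603356 ])}
```

View pics/scene0.png

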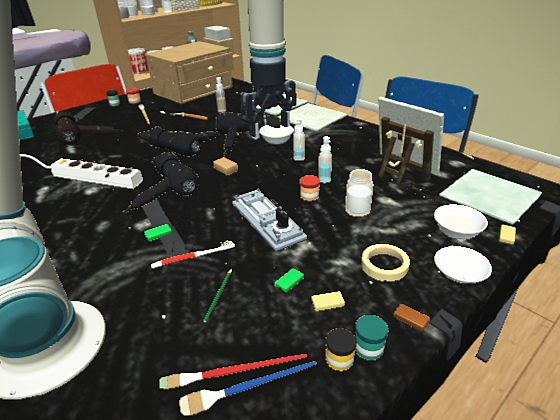

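View pics/wrist0.png

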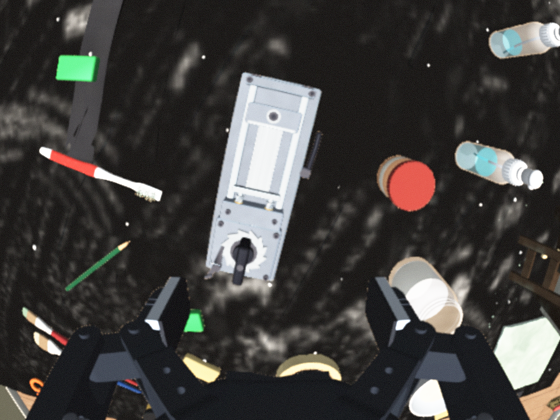

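The wrist view shows the vice with its knob at (240,258) and tailstock at (272,115). In the scene view, yellow blocks are at (328,300) and (508,234), green ones at (290,280) and (158,232), and a brown one at (411,316). (328,300) fits: it is yellow, near, and right in front of the vice, while (508,234) is at the far right edge. I'll confirm it in a crop and measure.

```bash
cat >> h.py <<'E'
def world(n,d,c,uv):
    "pinhole pixels (Nx2) + depth -> world"
    uv=np.asarray(uv,float);K=c['mtx'];z=d[uv[:,1].astype(int),uv[:,0].astype(int)]
    x=(uv[:,0]-K[0,2])/K[0,0]*z;y=(uv[:,1]-K[1,2])/K[1,1]*z
    return R.from_euler('xyz',c['orientation'],degrees=True).apply(np.c_[x,-y,-z])+c['position']
def wray(c,uv,h):
    "fisheye pixels -> world at height h"
    uv=np.atleast_2d(np.asarray(uv,float));K=c['mtx'];a=(uv-K[:2,2])/K[0,0];r=np.linalg.norm(a,axis=1,keepdims=True)
    v=np.c_[a[:,:1]*np.sin(r)/r,-a[:,1:]*np.sin(r)/r,-np.cos(r)]
    w=R.from_euler('xyz',c['orientation'],degrees=True).apply(v);p=c['position']
    return p+w*((h-p[2])/w[:,2])[:,None]
def wpts(c,d,m):
    "fisheye mask -> world points from depth"
    v,u=np.nonzero(m&(d>0));K=c['mtx'];a=(np.c_[u,v]-K[:2,2])/K[0,0];r=np.linalg.norm(a,axis=1,keepdims=True)
    z=d[v,u];t=np.tan(r)/r*z[:,None]
    return R.from_euler('xyz',c['orientation'],degrees=True).apply(np.c_[a[:,0]*t[:,0],-a[:,1]*t[:,0],-z])+c['position']
E
python3 - <<'E'
from h import *
f=np.load('pics/scene0.png.npz');p,d=f['p'],f['d'];c=calibration('scene')
hsv=cv2.cvtColor(p,cv2.COLOR_RGB2HSV)
m=cv2.inRange(hsv,(18,60,120),(35,255,255));mm=np.zeros_like(m);mm[285:315,305:350]=m[285:315,305:350]
v,u=np.nonzero(mm);P=world('scene',d,c,np.c_[u,v]);T=P[P[:,2]>np.percentile(P[:,2],60)-.003]
print(len(P),np.percentile(P[:,2],[5,50,95]))
T=P[abs(P[:,2]-.014)<.003]
print('block',cv2.minAreaRect((T[:,:2]*1000).astype(np.float32)),len(T))
cw=calibration('wrist')
fw=np.load('pics/wrist0.png.npz')
A=wpts(cw,fw['d'],np.ones((420,560),bool))
V=A[(A[:,2]>.006)&(A[:,2]<.08)&(abs(A[:,0]-.55)<.12)&(A[:,1]>.05)&(A[:,1]<.45)]
for uv,h in [((243,73),.01),((322,91),.01),((272,281),.01),((207,277),.01),((244,253),.037)]: print(uv,wray(cw,[uv],h))
print(wpts(cw,fw['d'],cv2.circle(np.zeros((420,560),np.uint8),(262,160),2,1,-1)>0).mean(0))
cv2.imwrite('pics/c1.png',np.hstack([cv2.resize(p[200:330,250:420,::-1],None,fx=2.3,fy=2.3,interpolation=2),cv2.resize(fw['p'][65:285,195:330,::-1],(184*1,299))]))
cv2.imwrite('pics/c2.png',cv2.resize(fw['p'][65:290,190:335,::-1],None,fx=2.6,fy=2.6,interpolation=2))
E
```

```text
472 [0.00413097 0.01380326 0.01604523]
block ((450.7720947265625, -296.0302734375), (32.95008087158203, 59.979183197021484), 59.203731536865234) 363
(243, 73) [[0.53806524 0.12430858 0.01      ]]
(322, 91) [[0.62466403 0.10422247 0.01      ]]
(272, 281) [[ 0.56850276 -0.12899379  0.01      ]]
(207, 277) [[ 0.48398448 -0.12440846  0.01      ]]
(244, 253) [[ 0.53720941 -0.07640691  0.037     ]]
[0.55900816 0.02838191 0.02633783]
```

View pics/c1.png

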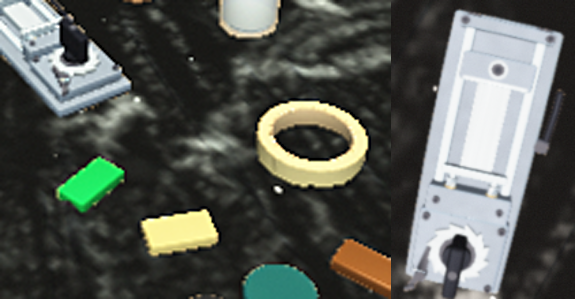

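View pics/c2.png

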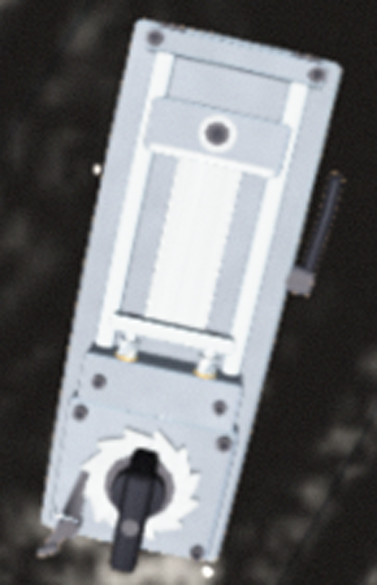

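The left crop confirms the yellow block at crop (180,232); it measures 33x60 mm with its top at 14 mm. Going above it, the fingers closing along +59° so they pinch the 32 mm.

```bash
python3 -m inch '[{"delta_rot":[0,0,-10],"linear":[-5,-2,0],"claw":8.5},{"delta_rot":[0,0,-20],"linear":[-10,-4,0],"claw":8.5},{"delta_rot":[0,0,-30],"linear":[-15,-6,0],"claw":8.5},{"delta_rot":[0,0,-40],"linear":[-20,-8,0],"claw":8.5},{"delta_rot":[0,0,-50],"linear":[-25,-10,0],"claw":8.5},{"delta_rot":[0,0,-59.2],"linear":[-29.6,-12.35,2],"claw":8.5},{"delta_rot":[0,0,-59.2],"linear":[-29.6,-12.35,8],"claw":8.5},{"delta_rot":[0,0,-59.2],"linear":[-29.6,-12.35,12],"claw":8.5},{"delta_rot":[0,0,-59.2],"linear":[-29.6,-12.35,12],"claw":8.5}]' 40
python3 - <<'E'
from h import *
s=get_state();print(s['t'],s['tcp_pos'],s['tool_rot'],s['joints'])
c=calibration('wrist');p,d=save('wrist','w1.png');print(c['position'],c['orientation'])
hsv=cv2.cvtColor(p,cv2.COLOR_RGB2HSV);m=cv2.inRange(hsv,(18,60,120),(35,255,255))>0
P=wpts(c,d,m);P=P[(abs(P[:,2]-.014)<.004)&(np.hypot(P[:,0]-.45,P[:,1]+.296)<.05)]
print(len(P),np.median(P[:,2]),cv2.minAreaRect((P[:,:2]*1000).astype(np.float32)))
E
```

```text
t: 1.27
tcp_pos: [0.4492, -0.2943, 0.1083]
tool_rot: [179.9, -0.5, 149.2]
contact_force: [0.0, 0.8, 0.1]
width: 0.0849
grasp_force: 0.0
1.275 [ 0.44915908 -0.29434728  0.10832294] [179.91770392  -0.45525593 149.16808967] [-4.06655767e+01  1.84866501e+01  1.01229029e+02  3.82290042e-03
  6.07469430e+01 -9.98352210e+01]
[ 0.37995005 -0.25300474  0.25193095] [-1.83275810e+01 -4.87935623e-02  5.91078905e+01]
133 0.01281323553910374 ((451.2673034667969, -296.1769714355469), (31.972698211669922, 60.44874572753906), 58.19650650024414)
```

View pics/w1.png

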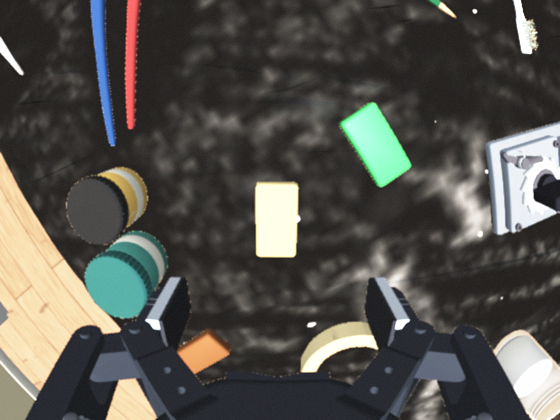

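The block sits at (277,220), squared to the gripper, at (0.451,-0.296). Both measurements agree. Descend and grip.

```bash
python3 -m inch '[{"delta_rot":[0,0,0],"linear":[0,0,3],"claw":5.5},{"delta_rot":[0,0,0],"linear":[0,0,7],"claw":5.5},{"delta_rot":[0,0,0],"linear":[0,0,9.5],"claw":5.5},{"delta_rot":[0,0,0],"linear":[0,0,10.6],"claw":5.5},{"delta_rot":[0,0,0],"linear":[0,0,10.6],"claw":5.0},{"delta_rot":[0,0,0],"linear":[0,0,10.6],"claw":2.5},{"delta_rot":[0,0,0],"linear":[0,0,10.6],"claw":2.5},{"delta_rot":[0,0,0],"linear":[0,0,10.6],"claw":2.5},{"delta_rot":[0,0,0],"linear":[0,0,10.6],"claw":2.5}]' 25
```

```text
t: 2.45
tcp_pos: [0.4528, -0.2969, 0.007]
tool_rot: [-180.0, 0.2, 149.2]
contact_force: [0.2, 0.9, 6.7]
width: 0.0314
grasp_force: 25.7
```

```bash
python3 -m inch '[{"delta_rot":[0,0,0],"linear":[0,0,-3],"claw":2.5},{"delta_rot":[0,0,0],"linear":[0,0,-8],"claw":2.5},{"delta_rot":[0,0,10],"linear":[0.4,2.5,-13],"claw":2.5},{"delta_rot":[0,0,20],"linear":[1,6.5,-16.5],"claw":2.5},{"delta_rot":[0,0,30.5],"linear":[1.8,11,-16.5],"claw":2.5},{"delta_rot":[0,0,41],"linear":[2.5,15.5,-16.5],"claw":2.5},{"delta_rot":[0,0,51.5],"linear":[3.2,20,-16.5],"claw":2.5},{"delta_rot":[0,0,62],"linear":[3.8,23.5,-16.5],"claw":2.5},{"delta_rot":[0,0,71.7],"linear":[4.05,25.1,-16.5],"claw":2.5},{"delta_rot":[0,0,71.7],"linear":[4.05,25.1,-16.5],"claw":2.5},{"delta_rot":[0,0,71.7],"linear":[4.05,25.1,-16.5],"claw":2.5}]'
python3 - <<'E'
from h import *
s=get_state();print(s['t'],s['tcp_pos'],s['tool_rot'],s['joints'])
c=calibration('wrist');p,d=save('wrist','w2.png');np.save('pics/w2c.npy',c,allow_pickle=True);print(c)
E
```

```text
t: 3.82
tcp_pos: [0.5449, -0.0602, 0.1704]
tool_rot: [180.0, 0.0, 77.6]
contact_force: [0.6, 0.0, -1.1]
width: 0.0311
grasp_force: 25.0
3.825 [ 0.544907   -0.06023911  0.17043054] [1.79999885e+02 3.56788026e-02 7.76318181e+01] [-1.35570733e+01  1.58953729e+01  9.51347020e+01 -3.82143049e-02
  6.89690738e+01 -1.17517771e+00]
{'mtx': array([[325.1922621 ,   0.        , 277.20270357],
       [  0.        , 325.1922621 , 216.32067038],
       [  0.        ,   0.        ,   1.        ]]), 'position': array([0.56359197, 0.02033199, 0.31333697]), 'orientation': array([-18.81880167,  -0.03521662, -12.42977341])}
```

View pics/w2.png

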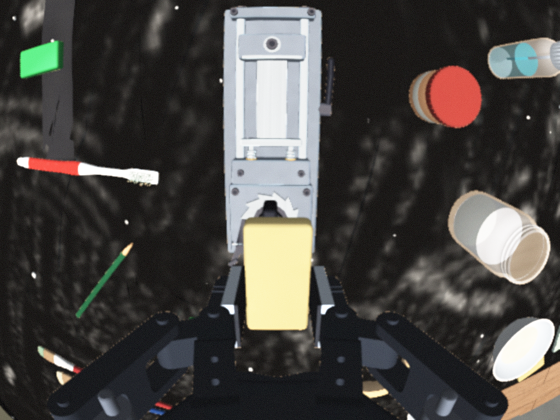

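The vice stands upright in the picture: tailstock (271,43), bed (270,100), pad about (272,142). The block is held straight in the fingers. Now the bed's edges from depth.

Run:
```python
from h import *
f=np.load('pics/w2.png.npz');p,d=f['p'],f['d'];c=np.load('pics/w2c.npy',allow_pickle=True).item()
m=np.zeros((420,560),bool);m[0:215,215:330]=1
A=wpts(c,d,m)
t=np.radians(77.6);ux=np.array([np.cos(t),np.sin(t)]);uy=np.array([-ux[1],ux[0]])
A2=np.c_[(A[:,:2]-[.562,.031])@ux,(A[:,:2]-[.562,.031])@uy,A[:,2]]*1000
def rect(lo,hi,xr,yr=(-70,70)):
    s=A2[(A2[:,2]>lo)&(A2[:,2]<hi)&(A2[:,0]>xr[0])&(A2[:,0]<xr[1])&(A2[:,1]>yr[0])&(A2[:,1]<yr[1])]
    print(len(s),s.min(0).round(1) if len(s) else '',s.max(0).round(1), cv2.minAreaRect(s[:,:2].astype(np.float32)))
rect(34,42,(15,75));rect(34,42,(-60,0),(-40,40));rect(23,29.5,(-30,25),(-18,18))
for v in range(4,215,3): print(v,A2[(np.nonzero(m&(d>0))[0]==v)&(abs(np.nonzero(m&(d>0))[1]-262)<3)].mean(0).round(1).tolist() , end=' ')
# base edge lines, low
for lo,hi in((4,20),):
    s=A2[(A2[:,2]>lo)&(A2[:,2]<hi)];print(cv2.minAreaRect(s[:,:2].astype(np.float32)),s.min(0),s.max(0))
cv2.imwrite('pics/c3.png',cv2.resize(p[0:215,215:335,::-1],None,fx=2.7,fy=2.7,interpolation=cv2.INTER_CUBIC))
```

```text
1579 [ 33.6 -30.9  34. ] [74.9 28.7 41.9] ((54.36357498168945, -1.0220088958740234), (59.47975540161133, 41.34589385986328), 89.7363510131836)
1355 [-60.  -31.4  34. ] [-34.1  36.1  40.7] ((-47.06441116333008, 2.326417922973633), (67.52281951904297, 25.873668670654297), 89.9177017211914)
1855 [-30.  -11.7  23.6] [25.  14.7 28.8] ((-2.495279312133789, 1.4704475402832031), (26.387359619140625, 54.967979431152344), 89.96467590332031)
4 [95.4, 10.3, 0.3] 7 [82.9, 9.0, 28.6] 10 [79.7, 8.9, 29.6] 13 [77.0, 9.0, 29.1] 16 [74.3, 9.0, 28.6] 19 [73.7, 9.3, 20.6] 22 [72.1, 9.5, 16.0] 25 [69.0, 9.5, 16.3] 28 [66.0, 9.5, 16.5] 31 [63.1, 9.5, 16.5] 34 [55.1, 8.5, 38.1] 37 [52.3, 8.5, 38.9] 40 [49.9, 8.5, 37.6] 43 [47.1, 8.5, 38.3] 46 [44.4, 8.5, 38.4] 49 [41.7, 8.5, 38.9] 52 [39.2, 8.5, 38.4] 55 [36.5, 8.5, 39.0] 58 [34.3, 8.6, 36.2] 61 [33.1, 9.0, 26.5] 64 [30.5, 9.0, 25.9] 67 [27.7, 9.0, 26.8] 70 [25.1, 9.0, 26.1] 73 [22.4, 9.0, 26.5] 76 [19.7, 9.0, 26.5] 79 [17.0, 9.1, 26.2] 82 [14.3, 9.0, 26.8] 85 [11.7, 9.1, 26.4] 88 [9.0, 9.1, 26.7] 91 [6.4, 9.1, 26.0] 94 [3.7, 9.1, 26.9] 97 [1.1, 9.1, 25.5]
[... 383 characters left out ...]
6.5] 151 [-48.1, 9.9, 16.4] 154 [-50.9, 9.9, 16.2] 157 [-52.5, 9.6, 24.4] 160 [-53.2, 9.0, 37.6] 163 [-55.7, 9.0, 38.1] 166 [-58.3, 9.0, 38.2] 169 [-60.7, 9.0, 39.3] 172 [-63.5, 9.1, 38.5] 175 [-66.1, 9.1, 38.8] 178 [-68.7, 9.1, 39.1] 181 [-71.5, 9.2, 38.5] 184 [-74.2, 9.7, 38.2] 187 [-78.7, 9.6, 30.6] 190 [-81.6, 9.7, 30.4] 193 [-84.3, 9.7, 30.5] 196 [-85.1, 9.4, 38.0] 199 [-88.0, 9.4, 37.3] 202 [-89.8, 9.3, 40.5] 205 [-91.1, 9.2, 45.4] 208 [-92.2, 9.0, 50.5] 211 [-93.9, 8.9, 53.6] 214 [-94.0, 8.5, 61.2] ((-7.199981689453125, 0.33600616455078125), (112.77825164794922, 213.37457275390625), 88.91806030273438) [-112.97167418  -54.42082661    4.00074667] [100.46089434  58.62658014  19.99603293]
```

View pics/c3.png

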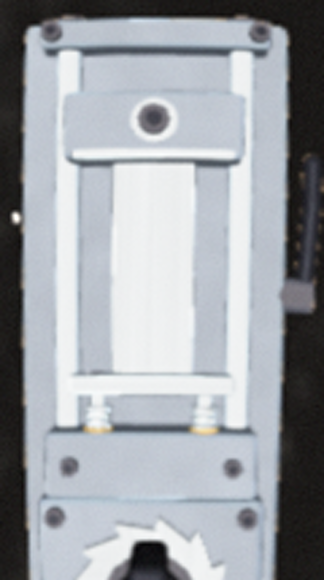

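Run:
```python
from h import *
f=np.load('pics/w2.png.npz');p,d=f['p'],f['d'];c=np.load('pics/w2c.npy',allow_pickle=True).item()
hsv=cv2.cvtColor(p,cv2.COLOR_RGB2HSV);m=cv2.inRange(hsv,(18,60,120),(35,255,255))>0
m[:200]=0;m[:,:230]=0;m[:,325:]=0;m[335:]=0
A=wpts(c,d,m);print(np.percentile(A[:,2],[2,10,50,90,98]))
t=np.radians(77.6);ux=np.array([np.cos(t),np.sin(t)]);uy=np.array([-ux[1],ux[0]])
o=np.array([.5449,-.0602])
A2=np.c_[(A[:,:2]-o)@ux,(A[:,:2]-o)@uy]*1000;s=A2[abs(A[:,2]-np.median(A[:,2]))<.004]
print('block rel tcp',np.percentile(s,[0.5,99.5],axis=0),cv2.minAreaRect(s.astype(np.float32)))
tgt=np.array([.562,.031])+.0015*ux+.0015*uy
print('tgt from tcp cmd along x,y(vice)',(tgt-[.545,-.060])@ux,(tgt-[.545,-.060])@uy)
k=np.array([.562,.031])-.110*ux+.0015*uy;print('knob',k)
```

```text
[0.17029603 0.17652894 0.17772489 0.17854338 0.17900667]
block rel tcp [[-25.42930909 -16.52926173]
 [ 32.50704062  14.60770718]] ((2.757293701171875, -1.1394214630126953), (32.083213806152344, 60.25116729736328), 89.81864929199219)
tgt from tcp cmd along x,y(vice) 0.09402767789024936 0.004437486040521901
knob [ 0.53691411 -0.07611185]
```

```bash
python3 -m inch '[{"delta_rot":[0,0,0],"linear":[5,-0.3,3],"claw":2.5},{"delta_rot":[0,0,0],"linear":[9.1,-0.55,6],"claw":2.5},{"delta_rot":[0,0,0],"linear":[9.1,-0.55,10],"claw":2.5},{"delta_rot":[0,0,0],"linear":[9.1,-0.55,12.3],"claw":2.5},{"delta_rot":[0,0,0],"linear":[9.1,-0.55,13.3],"claw":2.5},{"delta_rot":[0,0,0],"linear":[9.1,-0.55,13.6],"claw":2.5},{"delta_rot":[0,0,0],"linear":[9.1,-0.55,13.6],"claw":2.5}]'
```

```text
t: 4.75
tcp_pos: [0.5603, 0.0299, 0.0351]
tool_rot: [179.9, -0.0, 77.5]
contact_force: [0.1, -0.6, 0.1]
width: 0.0311
grasp_force: 25.0
```

```bash
python3 -m inch '[{"delta_rot":[0,0,0],"linear":[0,0,0.1],"claw":2.5},{"delta_rot":[0,0,0],"linear":[0,0,0.1],"claw":2.5}]'; python3 -m inch '[{"delta_rot":[0,0,0],"linear":[0,0,0],"claw":3.6},{"delta_rot":[0,0,0],"linear":[0,0,0],"claw":4.6},{"delta_rot":[0,0,0],"linear":[0,0,0],"claw":4.6},{"delta_rot":[0,0,0],"linear":[0,0,-1.5],"claw":4.6},{"delta_rot":[0,0,0],"linear":[0,0,-6],"claw":4.6},{"delta_rot":[0,0,0],"linear":[-4,0,-11],"claw":4.6},{"delta_rot":[0,0,0],"linear":[-9,0,-13],"claw":4.6},{"delta_rot":[0,0,0],"linear":[-10.5,0.4,-13],"claw":4.6},{"delta_rot":[0,0,0],"linear":[-10.5,0.4,-13],"claw":4.6}]'
python3 - <<'E'
from h import *
s=get_state();print(s['t'],s['tcp_pos'],s['tool_rot'],s['joints'],s['moment'])
c=calibration('wrist');p,d=save('wrist','w3.png')
m=np.zeros((420,560),bool);m[0:250,215:340]=1
hsv=cv2.cvtColor(p,cv2.COLOR_RGB2HSV);y=(cv2.inRange(hsv,(18,60,120),(35,255,255))>0)&m
t=np.radians(77.6);ux=np.array([np.cos(t),np.sin(t)]);uy=np.array([-ux[1],ux[0]])
def rel(A): return np.c_[(A[:,:2]-[.562,.031])@ux,(A[:,:2]-[.562,.031])@uy,A[:,2]]*1000
B=rel(wpts(c,d,y));print(np.percentile(B,[1,50,99],axis=0).round(1));B=B[B[:,2]>36]
print('block',cv2.minAreaRect(B[:,:2].astype(np.float32)))
A=rel(wpts(c,d,m&~y))
W=A[(A[:,2]>70)&(A[:,2]<82)&(A[:,0]<-70)];print('wing top',len(W),cv2.minAreaRect(W[:,:2].astype(np.float32)) if len(W) else '')
cv2.imwrite('pics/c4.png',cv2.resize(p[0:300,200:360,::-1],None,fx=2,fy=2,interpolation=cv2.INTER_CUBIC))
E
```

```text
t: 5.0
tcp_pos: [0.56, 0.0303, 0.034]
tool_rot: [179.9, -0.0, 77.5]
contact_force: [-0.4, 0.3, 0.3]
width: 0.0312
grasp_force: 25.0
t: 6.12
tcp_pos: [0.5407, -0.0735, 0.1635]
tool_rot: [180.0, -0.0, 77.4]
contact_force: [-0.3, 0.8, 0.2]
width: 0.0463
grasp_force: 0.0
6.125 [ 0.54071677 -0.07350557  0.1635206 ] [ 1.79982124e+02 -3.49502267e-02  7.73799253e+01] [-1.50719947e+01  1.59953136e+01  9.60594457e+01  3.85046921e-02
  6.79288805e+01 -2.46637793e+00] [ 0.01661541  0.01455709 -0.0312409 ]
[[-52.2 -15.2  26.6]
 [  1.2   0.2  40.2]
 [ 30.4  16.3  42. ]]
block ((-11.49820327758789, 1.9717063903808594), (39.78355407714844, 83.68270111083984), 89.86111450195312)
wing top 884 ((-107.39710998535156, 2.453533411026001), (11.620086669921875, 44.21596908569336), 89.74983978271484)
```

View pics/c4.png

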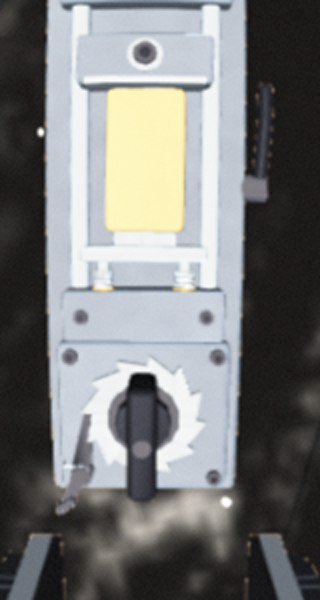

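The block lies flat and straight on the bed, at crop (145,160). The wing is at 0° at crop (142,435), its top centre measured at vice (-107, +2). Go onto the knob.

```bash
python3 -m inch '[{"delta_rot":[0,0,0],"linear":[-0.15,-0.45,0],"claw":4.6},{"delta_rot":[0,0,0],"linear":[-0.15,-0.45,4],"claw":4.6},{"delta_rot":[0,0,0],"linear":[-0.15,-0.45,8],"claw":4.6},{"delta_rot":[0,0,0],"linear":[-0.15,-0.45,10.5],"claw":4.6},{"delta_rot":[0,0,0],"linear":[-0.15,-0.45,11.3],"claw":4.0},{"delta_rot":[0,0,0],"linear":[-0.15,-0.45,11.3],"claw":2},{"delta_rot":[0,0,0],"linear":[-0.15,-0.45,11.3],"claw":0.8},{"delta_rot":[0,0,0],"linear":[-0.15,-0.45,11.3],"claw":0.8},{"delta_rot":[0,0,0],"linear":[-0.15,-0.45,11.3],"claw":0.8},{"delta_rot":[0,0,0],"linear":[-0.15,-0.45,11.3],"claw":0.8},{"delta_rot":[0,0,0],"linear":[-0.15,-0.45,11.3],"claw":0.8}]' 70; python3 -c "
from h import *
s=get_state();print(s['moment'],s['joints'],s['tool_rot'])"
```

```text
t: 7.55
tcp_pos: [0.5356, -0.073, 0.051]
tool_rot: [-180.0, -0.0, 77.5]
contact_force: [-4.7, 3.0, 6.5]
width: 0.0103
grasp_force: 70.0
[0.50597606 0.58635413 0.00849367] [-1.51664940e+01  2.22723806e+01  1.05173402e+02  4.75188192e-02
  5.25820117e+01 -2.67995530e+00] [-1.79973991e+02 -3.89853212e-02  7.74845697e+01]
```

```bash
cat > r.py <<'E'
from h import *
s=get_state();print('yaw',round(s['tool_rot'][2],2),'Mz',round(s['moment'][2],3),'F',np.round(s['contact_force'],1),'M',np.round(s['moment'],2),'j6',round(s['joints'][5],1))
E
python3 -m inch '[{"delta_rot":[0,0,8],"linear":[0,0,0],"claw":0.8},{"delta_rot":[0,0,16],"linear":[0,0,0],"claw":0.8},{"delta_rot":[0,0,22],"linear":[0,0,0],"claw":0.8},{"delta_rot":[0,0,22],"linear":[0,0,0],"claw":0.8}]' >/dev/null; python3 r.py
python3 -m inch '[{"delta_rot":[0,0,5],"linear":[0,0,0],"claw":0.8},{"delta_rot":[0,0,9.5],"linear":[0,0,0],"claw":0.8},{"delta_rot":[0,0,9.5],"linear":[0,0,0],"claw":0.8},{"delta_rot":[0,0,9.5],"linear":[0,0,0],"claw":0.8}]' >/dev/null; python3 r.py
python3 -m inch '[{"delta_rot":[0,0,8],"linear":[0,0,0],"claw":0.8},{"delta_rot":[0,0,16],"linear":[0,0,0],"claw":0.8},{"delta_rot":[0,0,20],"linear":[0,0,0],"claw":0.8},{"delta_rot":[0,0,20],"linear":[0,0,0],"claw":0.8}]' >/dev/null; python3 r.py
python3 -m inch '[{"delta_rot":[0,0,5],"linear":[0,0,0],"claw":0.8},{"delta_rot":[0,0,10],"linear":[0,0,0],"claw":0.8},{"delta_rot":[0,0,10],"linear":[0,0,0],"claw":0.8},{"delta_rot":[0,0,10],"linear":[0,0,0],"claw":0.8}]'; python3 r.py
```

```text
yaw 55.46 Mz 0.017 F [-3.   3.8  5.2] M [0.41 0.5  0.02] j6 19.4
yaw 45.97 Mz 0.005 F [-3.9  2.9  5.4] M [0.42 0.51 0.  ] j6 28.8
yaw 26.01 Mz -0.027 F [-3.8  2.3  5.6] M [ 0.25  0.41 -0.03] j6 48.8
t: 9.55
tcp_pos: [0.5363, -0.0736, 0.0511]
tool_rot: [180.0, -0.0, 16.0]
contact_force: [-3.1, 1.4, 5.5]
width: 0.0108
grasp_force: 70.1
yaw 16.02 Mz -0.026 F [-3.1  1.4  5.5] M [ 0.3   0.43 -0.03] j6 58.8
```

```bash
cat > pad.py <<'E'
from h import *
c=calibration('wrist');p,d=grab_frame('wrist')
t=np.radians(77.6);ux=np.array([np.cos(t),np.sin(t)]);uy=np.array([-ux[1],ux[0]])
A=wpts(c,d,np.ones((420,560),bool));C=p[d>0].astype(int)
A=np.c_[(A[:,:2]-[.562,.031])@ux,(A[:,:2]-[.562,.031])@uy,A[:,2]]*1000
y=(C[:,0]-C[:,2])>50
w=(A[:,0]<5)&(A[:,0]>-50)
P=A[w&(abs(A[:,2]-38)<4)&(abs(A[:,1])<24)&(abs(A[:,1])>17)&~y&(A[:,0]>-50)]
print('pad hist',np.histogram(P[:,0],np.arange(-50,6,2)))
B=A[y&(abs(A[:,2]-40)<3)&(A[:,0]>-50)&(A[:,0]<45)&(abs(A[:,1])<22)];print('block x',len(B),np.percentile(B[:,0],[2,98]),np.percentile(B[:,1],[2,98]))
s=np.array([get_state()['moment'][2]]);print(s)
E
python3 pad.py
```

```text
pad hist (array([88, 44, 32, 43, 40, 34, 18, 75, 97, 93, 45,  0,  1,  0,  0,  0,  0,
        0,  0,  0,  0,  0,  0,  0,  0,  0,  0]), array([-50, -48, -46, -44, -42, -40, -38, -36, -34, -32, -30, -28, -26,
       -24, -22, -20, -18, -16, -14, -12, -10,  -8,  -6,  -4,  -2,   0,
         2,   4]))
block x 5195 [-27.57690838  28.7671328 ] [-15.12398811  14.66268026]
[-0.0527176]
```

Pad has moved about 5.5 mm and is still loose, with no torque rise after 2 clicks. Average the moment from here on.

```bash
cat > r.py <<'E'
from h import *
a=[]
for i in range(8):
    s=get_state();a.append([*s['moment'],*s['contact_force']]);look=grab_frame('side')
a=np.array(a);print('yaw',round(s['tool_rot'][2],2),'turned',round(77.5-s['tool_rot'][2],2),'Mz %.3f +- %.3f'%(a[:,2].mean(),a[:,2].std()),'F',a[:,3:].mean(0).round(1),'j6',round(s['joints'][5],1),'t',s['t'])
E
python3 r.py
python3 -m inch '[{"delta_rot":[0,0,8],"linear":[0,0,0],"claw":0.8},{"delta_rot":[0,0,16],"linear":[0,0,0],"claw":0.8},{"delta_rot":[0,0,22],"linear":[0,0,0],"claw":0.8},{"delta_rot":[0,0,22],"linear":[0,0,0],"claw":0.8}]' >/dev/null; python3 r.py
python3 -m inch '[{"delta_rot":[0,0,5],"linear":[0,0,0],"claw":0.8},{"delta_rot":[0,0,8],"linear":[0,0,0],"claw":0.8},{"delta_rot":[0,0,8],"linear":[0,0,0],"claw":0.8}]'>/dev/null; python3 r.py
```

```text
yaw 16.03 turned 61.47 Mz -0.041 +- 0.030 F [-3.2  1.9  5.3] j6 58.8 t 9.95
yaw -5.94 turned 83.44 Mz 0.066 +- 0.038 F [-3.4  0.7  5.7] j6 80.8 t 10.85
yaw -13.96 turned 91.46 Mz -0.045 +- 0.022 F [-3.1  0.2  5.4] j6 88.8 t 11.625
```

Pawl bump (+0.11) is visible and the post-click value is back at baseline, so at the third click the springs have not bitten. Next tooth.

```bash
python3 -m inch '[{"delta_rot":[0,0,8],"linear":[0,0,0],"claw":0.8},{"delta_rot":[0,0,16],"linear":[0,0,0],"claw":0.8},{"delta_rot":[0,0,22],"linear":[0,0,0],"claw":0.8},{"delta_rot":[0,0,22],"linear":[0,0,0],"claw":0.8}]' >/dev/null; python3 r.py
python3 -m inch '[{"delta_rot":[0,0,5],"linear":[0,0,0],"claw":0.8},{"delta_rot":[0,0,8],"linear":[0,0,0],"claw":0.8},{"delta_rot":[0,0,8],"linear":[0,0,0],"claw":0.8}]'>/dev/null; python3 r.py;python3 pad.py
```

```text
yaw -35.93 turned 113.43 Mz 0.057 +- 0.020 F [-3.8 -0.3  4.8] j6 110.8 t 12.525
yaw -43.94 turned 121.44 Mz 0.001 +- 0.025 F [-3.9 -0.6  5.6] j6 118.8 t 13.3
pad hist (array([21, 34, 26, 27,  8, 11, 12, 12, 38, 41, 29, 21,  0,  0,  0,  0,  0,
        0,  0,  0,  0,  0,  0,  0,  0,  0,  0]), array([-50, -48, -46, -44, -42, -40, -38, -36, -34, -32, -30, -28, -26,
       -24, -22, -20, -18, -16, -14, -12, -10,  -8,  -6,  -4,  -2,   0,
         2,   4]))
block x 162 [-24.96041808  29.48306475] [-15.65489502   1.77747707]
[0.01708599]
```

```bash
python3 -m inch '[{"delta_rot":[0,0,8],"linear":[0,0,0],"claw":0.8},{"delta_rot":[0,0,15],"linear":[0,0,0],"claw":0.8},{"delta_rot":[0,0,15],"linear":[0,0,0],"claw":0.8}]' >/dev/null; python3 r.py
python3 -m inch '[{"delta_rot":[0,0,7],"linear":[0,0,0],"claw":0.8},{"delta_rot":[0,0,12],"linear":[0,0,0],"claw":0.8},{"delta_rot":[0,0,15],"linear":[0,0,0],"claw":0.8},{"delta_rot":[0,0,15],"linear":[0,0,0],"claw":0.8}]'>/dev/null; python3 r.py
```

```text
yaw -58.91 turned 136.41 Mz 0.089 +- 0.037 F [-4.  -1.2  5.7] j6 133.8 t 14.125
yaw -73.9 turned 151.4 Mz 0.118 +- 0.026 F [-4.6 -1.5  6.2] j6 148.8 t 15.025
```

Baseline -0.043: the fourth click read +0.045 (0.37 tooth past bite) and the fifth +0.161 (1.34 teeth, about 25 N), which agrees with a bite between clicks 3 and 4. The fifth is therefore the second tooth. A 1.5° nudge will make sure the pawl has dropped.

```bash
python3 -m inch '[{"delta_rot":[0,0,1.5],"linear":[0,0,0],"claw":0.8},{"delta_rot":[0,0,1.5],"linear":[0,0,0],"claw":0.8}]' >/dev/null; python3 r.py; python3 pad.py
```

```text
yaw -75.39 turned 152.89 Mz 0.155 +- 0.034 F [-4.6 -1.4  6.3] j6 150.3 t 15.675
pad hist (array([14, 10,  8,  6,  1,  0,  0,  0,  0,  0,  0,  0,  0,  0,  0,  0,  0,
        0,  0,  0,  0,  0,  0,  0,  0,  0,  0]), array([-50, -48, -46, -44, -42, -40, -38, -36, -34, -32, -30, -28, -26,
       -24, -22, -20, -18, -16, -14, -12, -10,  -8,  -6,  -4,  -2,   0,
         2,   4]))
block x 24 [-9.63158164 28.14898989] [-13.25368704  -2.31023535]
[0.13902487]
```

```bash
python3 -m inch '[{"delta_rot":[0,0,-1.5],"linear":[0,0,0],"claw":0.8},{"delta_rot":[0,0,-3.5],"linear":[0,0,0],"claw":0.8},{"delta_rot":[0,0,-3.5],"linear":[0,0,0],"claw":0.8}]' >/dev/null; python3 r.py
```

```text
yaw -71.9 turned 149.4 Mz 0.099 +- 0.016 F [-4.6 -1.6  6.1] j6 146.8 t 16.5
```

```bash
python3 -m inch '[{"delta_rot":[0,0,-2],"linear":[0,0,0],"claw":0.8},{"delta_rot":[0,0,-2],"linear":[0,0,0],"claw":0.8}]' >/dev/null; python3 r.py
```

```text
yaw -69.97 turned 147.47 Mz -0.155 +- 0.030 F [-5.1 -1.6  6. ] j6 144.8 t 17.15
```

The moment drops sharply on backing off: the pawl holds at about 148.5°. Neutralise, let go, and lift off.

```bash
python3 -m inch '[{"delta_rot":[0,0,1],"linear":[0,0,0],"claw":0.8},{"delta_rot":[0,0,1],"linear":[0,0,0],"claw":2.5},{"delta_rot":[0,0,1],"linear":[0,0,0],"claw":4.6},{"delta_rot":[0,0,1],"linear":[0,0,0],"claw":4.6},{"delta_rot":[0,0,1],"linear":[0,0,-2],"claw":4.6},{"delta_rot":[0,0,1],"linear":[0,0,-6],"claw":4.6},{"delta_rot":[0,0,1],"linear":[0,0,-11],"claw":4.6},{"delta_rot":[0,0,1],"linear":[0,0,-13],"claw":4.6},{"delta_rot":[0,0,1],"linear":[0,0,-13],"claw":4.6}]'
python3 - <<'E'
from h import *
p,d=save('scene','s9.png');q,e=save('wrist','w9.png')
a=cv2.resize(p[160:280,210:330,::-1],(420,420),interpolation=2)
cv2.imwrite('pics/c9.png',np.hstack([a,cv2.resize(q[:,140:520,::-1],(380,420))]))
E
```

```text
t: 18.32
tcp_pos: [0.5374, -0.0738, 0.182]
tool_rot: [-179.8, -0.2, -71.0]
contact_force: [-0.3, 0.7, -0.1]
width: 0.0457
grasp_force: 0.0
```

View pics/c9.png

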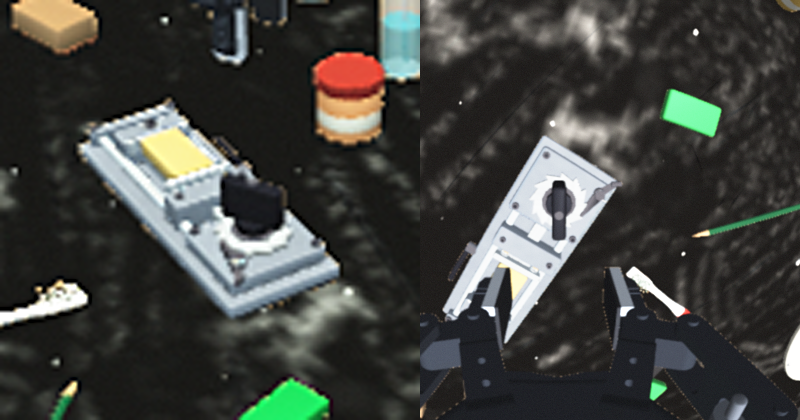

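The block at (178,152) lies flat between pad and tailstock. The wing stands at 150° and the gripper is clear. Handing in.

```bash
python3 -c "
from cell import *
print(sign_off())"
```

```text
the job is handed in; nothing more can be done
None
```

I clamped the near wax block flat in the vice, stopped at the second click after the springs bit (about 25 N, worked out from the knob's torque), let go with the pawl holding, and handed the job in at about 18 s; no verdict came back.

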